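# Find the stamped vial crate and push it over the dispatch line

### The arm

A 6-joint arm with a two-finger parallel gripper is mounted at the origin on the work surface. World frame = base frame: x ahead of the robot, y to its left, z up, the work surface at z = 0. Lengths are in m, angles in rad, forces in N, time in s.
With the tool pointing down it reaches from about 0.4 to 0.825 m from the base axis. Payload 7 kg.
Tool frame: the origin (TCP) lies between the finger pads; the fingertips stand 22 mm ahead of it and the grasp point (between the pads) lies 3 mm ahead of it (r.tip_extent is the distance from the TCP to the fingertips, in m); x points along the fingers, z is the direction in which the jaws open and shut, and the axes are right-handed (so a half turn about x gives the same grasp; the last joint's range is limited). The gripper opens to 88 mm and grips with 3 to 60 N. Pads are 19 mm wide; open, the fingers measure 130 mm over their backs; the gripper's body (78 mm by 193 mm) begins 47 mm behind the grasp point.
Start: joints at [1.458, 0.359, 0.012, 0, -1.224, -0.288], TCP at [0.263, 0.621, 0.249] pointing down, gripper open.
Joint ranges: [-3.07, 3.07], [-1.43, 2.12], [-1.02, 1.25], [-3.03, 1.67], [-3.05, -0], [-3.03, 3.03]. Speed limits (rad/s): [2.39, 2.39, 3.01, 3.14, 3.14, 3.14].

### API

Orientations are given as a unit quaternion [w, x, y, z].
In Python, from station import r gives the robot as it stands.
- The arm moves only by the shell command python3 -m creep 'ROWS' [FORCE]. ROWS is JSON, a list of rows, each a list of 7 numbers: the shift along the tool's x, y, z in cm, then the turn, a rotation vector about the tool's x, y, z in rad, then the finger opening in cm, from 0 to 8.76. In form: [[tx, ty, tz, rx, ry, rz, jaw], ...]. A call has 1 to 5 rows; each row is the pose to reach, as a shift and turn from the pose commanded when the call began, along the tool's axes at that moment; what a row does not reach only later rows make up. A row lasts 1/8 s, in which the tool goes at most 62.5 mm and 10.7 degrees, less where a joint would pass 70% of its speed; a pose out of reach is approached as far as the arm can. A call with a gripper value outside its range is refused whole. The fingers move at their own pace and stop on an object; FORCE is the grip in N (left out, the last holds). Time passes only in rows, so rows that repeat a pose let the fingers close. It gives the time, the measured TCP pose, the force and the opening at its end, in the units of the state.
- r.read_state(): the state, without advancing time (a new reading comes with each control period).
- r.snapshot(name): name is "scene" or "top"; returns a dict with "color" (480x640x3 uint8, blue, green, red), "fx", "fy", "cx", "cy" (pixels), "dist_coeffs" ([k1, k2, p1, p2, k3] as OpenCV has them; the pictures are not rectified), "origin" and "attitude" of the camera in the world. Camera axes: x right, y up, looking along -z (the intrinsics and any distortion apply to the point x, -y, -z); pixel columns grow to the right and rows downward; lengths in m; the calibration is good to about 2 mm. A picture is of the moment at which its call begins. There is no depth.
- r.sign_off(): hands the job in, once; it reports no verdict.
The state is a dict: "time_s": time; "q": joint angles; "qvel": joint speeds; "joint_torque": joint torques, N m; "tcp_pos": TCP position; "eef_rot": TCP orientation; "ft_force": force on the tool from outside, world axes, zero at the start; "ft_torque": the same for the moment, N m; "finger_gap": finger opening in m.
Only numpy, scipy, OpenCV 4.12 (cv2) and the standard library are available. Lean on these libraries where they do the work, as an engineer would, in place of code of your own. Each camera call takes 0.05 s, during which the arm holds its last target. There are 200 camera calls.

### The job

Two alike empty blue vial crates stand on the metal hand-over tray, and one has a yellow stamp under its floor: with the fingertips alone, tip first the left crate (as the robot sees it), then the right one, up towards the robot on its near bottom edge steeply, to about 65 degrees, keep it there for a second to look underneath, and let it down again under control, without dropping it. Then push the stamped crate away from the robot until it stands wholly beyond the red tape line, still on the tray, and leave the other crate standing on the robot's side of the line. Do not lift or carry a crate, do not tip one right over, and leave everything else on the tray and bench where it is.

Things in the scene. Friction and masses are not known exactly. Their poses are not given: they have to be found in the camera images.
- tray: shallow metal hand-over tray fixed on the bench, 400 mm deep (x, away from the robot) by 580 mm wide (y, to the robot's left) inside; its floor is 4 mm above the bench. Rims on the near side and both sides stand 9 mm above the bench (5 mm above the floor), 6 mm thick; the far side is open. Origin at bench level, on the inner face of the near rim, at mid-width
- crate_a: one of two alike shallow blue vial crates, empty, open on top, 0.28 to 0.54 kg. Base 130 mm (its x, away from the robot) x 170 mm (y), 52 mm tall; lip round the top 4 mm out, 8 mm high. Origin: centre of the underside, z up. It may stand left or right. Starts 3 to 23 mm from the tray's near rim; pulled towards the robot high on its far wall it slides up to the rim, then tips
- crate_b: one of two alike shallow blue vial crates, empty, open on top, 0.28 to 0.54 kg. Base 130 mm (its x, away from the robot) x 170 mm (y), 52 mm tall; lip round the top 4 mm out, 8 mm high. Origin: centre of the underside, z up. It may stand left or right. Tipped by less than 72 degrees it falls back by itself as the finger gives way; further, it stays over
- stamp (a point): centre of the yellow round stamp (a filled disc with a thin blue ring in it), 110 mm across, in the middle of the underside of one of the two crates, 2 mm above the plane of its bottom edge; the crate whose origin is next to it is the stamped one. Hidden while the crate stands; the other crate has no mark
- red_line (a point): centre of the strip of red tape, 20 mm wide, that runs across the tray (along the tray's y) 175 mm beyond the inner face of the near rim; on the tray floor, axes as the tray's
- crate_a_near_left (a point): bottom corner of crate_a nearest the robot, on the robot's left (65 mm behind and 85 mm left of its origin); as the crate tips, its near wall rides on the tray rim and this edge creeps up to 10 mm away from the rim and 4 mm up
- crate_a_near_right (a point): bottom corner of crate_a nearest the robot, on the robot's right
- crate_a_far_mid (a point): middle of the bottom edge of crate_a farthest from the robot (65 mm ahead of its origin)
- crate_b_near_left (a point): bottom corner of crate_b nearest the robot, on the robot's left (65 mm behind and 85 mm left of its origin); as the crate tips, its near wall rides on the tray rim and this edge creeps up to 10 mm away from the rim and 4 mm up
- crate_b_near_right (a point): bottom corner of crate_b nearest the robot, on the robot's right
- crate_b_far_mid (a point): middle of the bottom edge of crate_b farthest from the robot (65 mm ahead of its origin)
- green_bottle: capped green glass bottle, 42 mm across, 75 mm tall, standing on the tray between the two crates; origin at the centre of its underside; leave alone
- sample_jar: small clear jar with a white cap, 36 mm across, 45 mm tall, standing on the tray beyond the red line, mid-width; origin at the centre of its underside; leave alone
- tape_roll: roll of red tape lying flat on the bench to the left of the tray, 72 mm across, 18 mm high; origin at the centre of its underside; leave alone
- beaker: glass beaker on the bench to the left, 72 mm across, 95 mm tall; origin at the centre of its underside; leave alone
- scissors: black-handled scissors lying on the bench to the left, about 185 mm long; origin on the bench near the middle of their length; leave alone
- pen: red pen with a white cap lying on the bench to the right, 135 mm long; origin under its middle; leave alone
- tube_rack: clear acrylic rack of test tubes on the bench to the right of the tray, 70 x 200 mm, 121 mm tall; origin at the centre of its underside; leave alone
Things that resemble listed ones, but are neither listed nor needed, are in the scene too. Leave any pink look-alike of the crate_a alone.

How it is judged:
On the way, in this order (a step that is already met when the one before it is completed fails the run):
1. the left crate is tipped by at least 55 degrees on its near bottom edge, and held there half a second (((y of crate_a in the frame of tray above 0 m and angle between crate_a's own z axis and vertical above 0.96 rad and height (world z) of each of crate_a_near_left, crate_a_near_right below 0.025 m) or (y of crate_b in the frame of tray above 0 m and angle between crate_b's own z axis and vertical above 0.96 rad and height (world z) of each of crate_b_near_left, crate_b_near_right below 0.025 m))), for 0.5 s.
2. with the left crate standing again, the right crate is tipped in the same way (((y of crate_a in the frame of tray below 0 m and angle between crate_a's own z axis and vertical above 0.96 rad and height (world z) of each of crate_a_near_left, crate_a_near_right below 0.025 m and angle between crate_b's own z axis and vertical below 0.1 rad) or (y of crate_b in the frame of tray below 0 m and angle between crate_b's own z axis and vertical above 0.96 rad and height (world z) of each of crate_b_near_left, crate_b_near_right below 0.025 m and angle between crate_a's own z axis and vertical below 0.1 rad))), for 0.5 s.
3. the right crate too is let down, and both stand upright (angle between each of crate_a, crate_b's own z axis and vertical below 0.1 rad), for 0.2 s.
4. the stamped crate stands wholly beyond the red line (x of each of crate_a_near_left, crate_a_near_right in the frame of red_line above 0.007 m and angle between each of crate_a, crate_b's own z axis and vertical below 0.06 rad), for 0.2 s.
At the end, for the whole second after the job is handed in: Both crates stand upright and at rest: the stamped one on the tray, its near bottom corners at least 7 mm and its origin at most 190 mm beyond the middle of the red line; the other with its origin at least 75 mm on the robot's side of that line (all of step 4 and x of crate_a in the frame of red_line below 0.19 m and y of crate_a in the frame of red_line between -0.25 and 0.25 m and linear speed of each of crate_a, crate_b below 0.02 m/s and height (world z) of each of crate_a, crate_b below 0.012 m and x of crate_b in the frame of red_line below -0.075 m); the robot touches nothing.
It fails at once if a crate is lifted clear of the tray (all of its bottom more than 20 mm up) (height (world z) of each of crate_a_near_left, crate_a_near_right, crate_a_far_mid above 0.025 m or height (world z) of each of crate_b_near_left, crate_b_near_right, crate_b_far_mid above 0.025 m).
It fails at once if a crate is tipped right over (beyond 85 degrees) (angle between any of crate_a, crate_b's own z axis and vertical above 1.48 rad).
It fails at once if a crate is let drop or flung instead of being lowered (turns faster than 6 rad/s, as after a fall of some 10 degrees) (angular speed of any of crate_a, crate_b above 6 rad/s).
It fails at once if the unstamped crate is pushed onto the red line (x of crate_b_far_mid in the frame of red_line above 0 m).
It fails at once if a bystander is moved by more than 25 mm or knocked over (distance of any of green_bottle, sample_jar, tape_roll, beaker, scissors, pen, tube_rack from where it was at the start of the episode above 0.025 m or angle between any of green_bottle, sample_jar, tape_roll, beaker, scissors, pen, tube_rack's own z axis and vertical above 0.3 rad).
It also fails if it takes over 72 s, if anything falls off the work surface, if the arm or the gripper's body presses on something with over 40 N, if the wrist force passes 120 N, or if a joint passes its speed limit or range.

## Working session

There is one attempt and no reset: what is moved stays moved. The work goes in short steps, Python scripts to look and compute and a shell command to move; the robot and the scene stay as the last step left them, time stands still between calls to the robot, and variables do not carry over. Pictures are saved under pics/ and viewed, about 8 in all and at most 12, crops included, and the job is handed in when it is done.

```bash
ls; mkdir -p pics; cat > h.py <<'E'
import numpy as np, cv2
from scipy.spatial.transform import Rotation as R
from station import r
def rot(q): return R.from_quat([q[1],q[2],q[3],q[0]]).as_matrix()
def cam(s):
    a=np.array(s["attitude"],float)
    A=rot(a) if a.size==4 else a.reshape(3,3)
    K=np.array([[s["fx"],0,s["cx"]],[0,s["fy"],s["cy"]],[0,0,1.]])
    return A,np.array(s["origin"],float),K,np.array(s["dist_coeffs"],float)
def px2w(s,uv,z):
    A,o,K,d=cam(s)
    p=cv2.undistortPoints(np.array(uv,float).reshape(-1,1,2),K,d).reshape(-1,2)
    v=np.c_[p[:,0],-p[:,1],-np.ones(len(p))]@A.T
    return o+v*((z-o[2])/v[:,2])[:,None]
def w2px(s,P):
    A,o,K,d=cam(s)
    c=(np.atleast_2d(P)-o)@A*[1,-1,-1]
    return cv2.projectPoints(c,np.zeros(3),np.zeros(3),K,d)[0].reshape(-1,2)
def snap(n,f):
    s=r.snapshot(n); cv2.imwrite(f"pics/{f}.png",s["color"]); 
    import pickle; pickle.dump(s,open(f"pics/{f}.pkl","wb")); return s
def load(f):
    import pickle; return pickle.load(open(f"pics/{f}.pkl","rb"))
E
python3 - <<'E'
from h import *
for n in("top","scene"):
    s=snap(n,n+"0"); print(n,s["origin"],s["attitude"],s["fx"],s["dist_coeffs"])
print(r.read_state(), r.tip_extent)
E
```

```text
pics
top [ 0.36926969 -0.10830424  1.79085666] [ 0.70866046  0.0293847  -0.01445757 -0.70478924] 537.0342019941875 [-0.10009312  0.          0.          0.          0.        ]
scene [ 1.16944815 -0.4693846   0.92603086] [0.81755187 0.29536425 0.17714996 0.46150493] 450.91873340966976 [-0.10501663  0.          0.          0.          0.        ]
{'time_s': 0.1, 'q': array([ 1.45812558e+00,  3.59295137e-01,  1.11618966e-02, -2.91918468e-04,
       -1.22411379e+00, -2.88092255e-01]), 'qvel': array([-1.30474431e-03, -2.40564170e-03,  1.61434281e-03,  7.18281462e-04,
       -3.24314194e-04, -6.40619849e-05]), 'joint_torque': array([-1.60290103e-03, -5.84162915e+01,  2.93750471e+01,  7.01534495e+00,
        1.01625189e-02, -6.09854874e-05]), 'tcp_pos': array([0.26320637, 0.62113025, 0.24773734]), 'eef_rot': array([-0.39077506, -0.58913233, -0.39011364,  0.58994009]), 'ft_force': array([0.68816882, 0.12573235, 0.21406116]), 'ft_torque': array([ 0.00603517, -0.08832091, -0.01475144]), 'finger_gap': 0.08754617396672658} 0.022
```

View pics/top0.png

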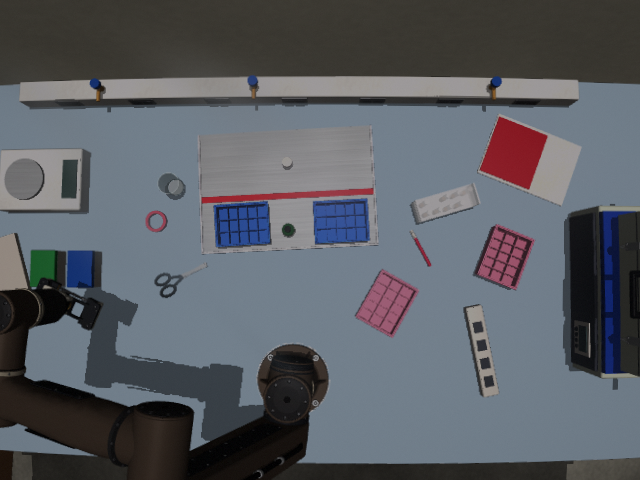

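View pics/scene0.png

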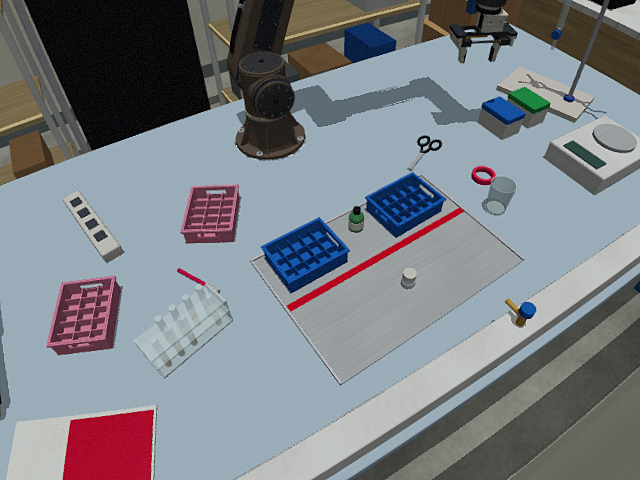

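The top view shows the tray with a blue crate at about (242,225) on the left and another at (342,221) on the right. The bottle is at (288,230), the jar at (287,162) and the red line at y≈196. The pink crates at (388,303) and (505,257) are look-alikes on the bench and I leave them alone. Next I enlarge the tray.

```bash
python3 - <<'E'
import cv2
i=cv2.imread("pics/top0.png")[180:260,195:385]
cv2.imwrite("pics/c1.png",cv2.resize(i,None,fx=4.2,fy=4.2,interpolation=cv2.INTER_CUBIC))
E
```

```text
(no output)
```

View pics/c1.png

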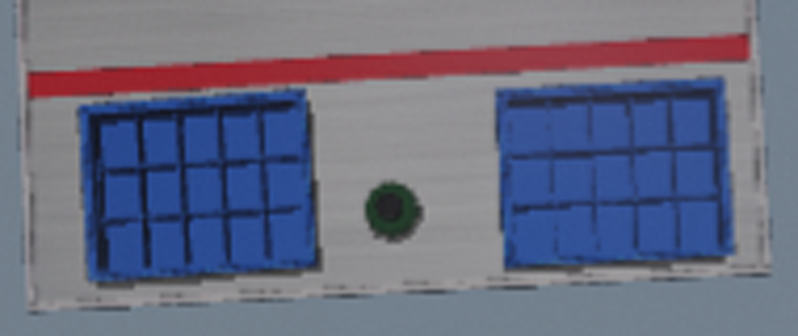

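The crop shows both blue lips clearly. The left crate's lip corners are at (80,106), (304,90), (318,264) and (92,282). The right crate's are at (498,91), (721,79), (733,257) and (506,268).

```bash
python3 - <<'E'
from h import *
s=load("top0")
f=lambda L,z:px2w(s,(np.array(L)+.5)/4.2+[194.5,179.5],z)
np.set_printoptions(precision=4,suppress=True)
T=f([(28,85),(750,48)],.004);print("line",T, "yaw",np.degrees(np.arctan2(T[0,0]-T[1,0],T[0,1]-T[1,1])))
print("rim outer",f([(30,310),(770,272)],.009))
for n,c in(("L",[(80,106),(304,90),(318,264),(92,282)]),("R",[(498,91),(721,79),(733,257),(506,268)])):
    P=f(c,.056)[:,:2];print(n,P,"c",P.mean(0)," sizes",np.linalg.norm(P[0]-P[1]),np.linalg.norm(P[1]-P[2]))
    for a,b in((0,1),(3,2)):print("yaw",np.degrees(np.arctan2(-(P[a]-P[b])[0],(P[a]-P[b])[1])))
print("bottle",f([(391,207)],.079),"jar",px2w(s,[(287,162)],.049))
st=r.read_state();print(rot(st["eef_rot"]))
E
```

```text
line [[ 0.5949  0.3123  0.004 ]
 [ 0.6262 -0.2668  0.004 ]] yaw -3.0976476730580167
rim outer [[ 0.4138  0.306   0.009 ]
 [ 0.4473 -0.2819  0.009 ]]
L [[0.5719 0.2587]
 [0.5847 0.0834]
 [0.4496 0.0709]
 [0.4347 0.2467]] c [0.5102 0.1649]  sizes 0.17572029180249754 0.13567782371740658
yaw 4.199432142018229
yaw 4.85985477155859
R [[ 0.5844 -0.0672]
 [ 0.5945 -0.2397]
 [ 0.4567 -0.2489]
 [ 0.4473 -0.0742]] c [ 0.5207 -0.1575]  sizes 0.17276973289884245 0.13810167177979094
yaw 3.3360213961193184
yaw 3.063252260968592
bottle [[0.4924 0.0133 0.079 ]] jar [[0.7151 0.0199 0.049 ]]
[[-0.0004  0.9207 -0.3902]
 [-0.0014 -0.3902 -0.9207]
 [-1.      0.0001  0.0015]]
```

```bash
cat >> h.py <<'E'
O=np.array([.436,.0125,0]); yaw=np.radians(3.1)
ex=np.array([np.cos(yaw),np.sin(yaw),0]); ey=np.array([-ex[1],ex[0],0])
def plan(x,y,z,tilt=20):
    """TCP target: tray mm x,y, world z mm -> shift cm, turn rad in tool axes now"""
    st=r.read_state(); A=rot(st["eef_rot"]); a=np.radians(tilt)
    tx=-np.sin(a)*ex-np.array([0,0,np.cos(a)]); tz=-ey
    B=np.c_[tx,np.cross(tz,tx),tz]
    p=O+(x*ex+y*ey)/1e3+[0,0,z/1e3]
    return np.r_[A.T@(p-st["tcp_pos"])*100, R.from_matrix(A.T@B).as_rotvec()].round(3)
def where():
    st=r.read_state(); d=st["tcp_pos"]-O; A=rot(st["eef_rot"])
    return "t",round(st["time_s"],2),"tray",(np.array([d@ex,d@ey,d[2]])*1e3).round(1),"F",st["ft_force"].round(1),"tilt",np.degrees(np.arctan2(-A[:,0]@ex,-A[2,0])).round(1)
E
python3 -c "
from h import *
print(where(),plan(182,148,150))"
```

```text
('t', 0.1, 'tray', array([-139.6,  617.1,  247.7]), 'F', array([0.7, 0.1, 0.2]), 'tilt', np.float64(0.0)) [ 9.822 49.503 27.989 -0.451 -0.078 -0.343]
```

```bash
python3 -m creep '[[9.8,49.5,28,-0.451,-0.078,-0.343,8.7],[9.8,49.5,28,-0.451,-0.078,-0.343,8.7],[9.8,49.5,28,-0.451,-0.078,-0.343,8.7],[9.8,49.5,28,-0.451,-0.078,-0.343,8.7],[9.8,49.5,28,-0.451,-0.078,-0.343,8.7]]'
python3 -c "
from h import *
print(where(),plan(182,148,150))"
```

```text
time_s: 0.72
tcp_pos: [0.4399, 0.3927, 0.1974]
eef_rot: [0.42, 0.389, 0.591, -0.568]
ft_force: [1.0, 0.2, -0.4]
finger_gap: 0.0867
('t', 0.72, 'tray', array([ 24.5, 379.4, 197.4]), 'F', array([ 1. ,  0.2, -0.4]), 'tilt', np.float64(20.1)) [-9.8100e-01  1.6414e+01  2.3151e+01  0.0000e+00 -1.0000e-03  2.0000e-03]
```

```bash
python3 -m creep '[[-1,16.4,23.1,0,0,0,8.7],[-1,16.4,23.1,0,0,0,8.7],[-1,16.4,23.1,0,0,0,8.7],[-1,16.4,23.1,0,0,0,8.7],[-1,16.4,23.1,0,0,0,8.7]]'
python3 -c "
from h import *
print(where(),plan(182,148,55),plan(146.4,148,55)-plan(182,148,55), plan(182,148,65)-plan(182,148,55))"
```

```text
time_s: 1.35
tcp_pos: [0.6092, 0.1697, 0.1504]
eef_rot: [0.42, 0.39, 0.59, -0.569]
ft_force: [-0.3, 0.8, 0.1]
finger_gap: 0.0869
('t', 1.35, 'tray', array([181.4, 147.6, 150.4]), 'F', array([-0.3,  0.8,  0.1]), 'tilt', np.float64(20.1)) [ 8.940e+00  3.329e+00 -3.700e-02 -2.000e-03 -1.000e-03  2.000e-03] [ 1.223 -3.343  0.007  0.     0.     0.   ] [-0.939 -0.343  0.     0.     0.     0.   ]
```

```bash
python3 -m creep '[[4.5,1.7,0,0,0,0,8.7],[8.9,3.3,0,0,0,0,8.7],[8.9,3.3,0,0,0,0,8.7]]'
python3 - <<'E'
from h import *
print(where()); s=snap("scene","s1")
i=s["color"][90:330,240:560]; cv2.imwrite("pics/s1c.png",cv2.resize(i,None,fx=2.5,fy=2.5))
E
```

```text
time_s: 1.72
tcp_pos: [0.6061, 0.1715, 0.053]
eef_rot: [0.419, 0.387, 0.591, -0.57]
ft_force: [-0.6, 0.2, 0.5]
finger_gap: 0.0868
('t', 1.73, 'tray', array([178.5, 149.6,  53. ]), 'F', array([-0.6,  0.2,  0.5]), 'tilt', np.float64(20.5))
```

View pics/s1c.png

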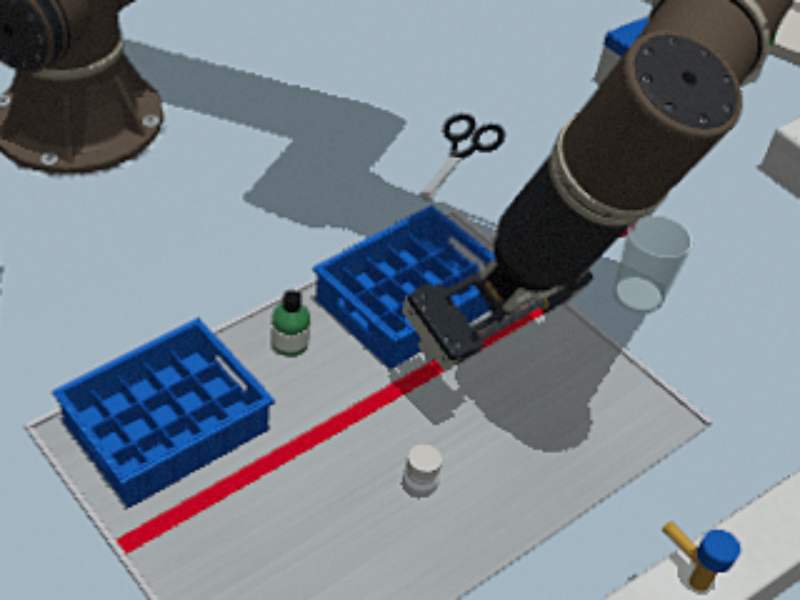

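The left crate at crop (405,290) is upright and the fingers are behind its far wall. The bottle, jar and right crate are untouched. Next I slide the left crate against the rim.

```bash
python3 -m creep '[[0.3,-1.0,0,0,0,0,8.7],[0.6,-2,0,0,0,0,8.7],[0.86,-2.9,0,0,0,0,8.7],[0.86,-2.9,0,0,0,0,8.7]]'
python3 - <<'E'
from h import *
print(where())
for w in [(146.4,148,62),(133.2,148,92.7),(112.4,148,120.2),(85.7,148,140.9),(66.2,148,150.3),(46.7,148,155.7)]: print(plan(*w)[:3])
E
```

```text
time_s: 2.28
tcp_pos: [0.5783, 0.1715, 0.0601]
eef_rot: [0.421, 0.39, 0.591, -0.567]
ft_force: [0.6, -0.0, 0.3]
finger_gap: 0.087
('t', 2.27, 'tray', array([150.7, 151.1,  60.1]), 'F', array([ 0.6, -0. ,  0.3]), 'tilt', np.float64(19.9))
[-0.035 -0.473  0.309]
[-2.472 -2.76   0.301]
[-4.349 -5.652  0.292]
[-5.387 -8.867  0.285]
[ -5.607 -11.02    0.281]
[ -5.451 -13.038   0.277]
```

```bash
python3 -m creep '[[0.5,-0.4,0.1,0,0,0,8.7],[0.5,-0.8,0.2,0,0,0,8.7],[0.5,-0.8,0.3,0,0,0,8.7]]'
python3 - <<'E'
from h import *
print(where())
for w in [(146.4,148,62),(133.2,148,92.7),(112.4,148,120.2),(85.7,148,140.9),(66.2,148,150.3),(46.7,148,155.7)]: print(plan(*w)[:3])
s=snap("scene","s2")
i=s["color"][140:260,340:500]; cv2.imwrite("pics/s2c.png",cv2.resize(i,None,fx=4,fy=4))
E
```

```text
time_s: 2.65
tcp_pos: [0.5757, 0.1703, 0.0588]
eef_rot: [0.424, 0.395, 0.589, -0.563]
ft_force: [14.6, 7.8, 2.3]
finger_gap: 0.0875
('t', 2.65, 'tray', array([148.1, 150. ,  58.8]), 'F', array([14.6,  7.8,  2.3]), 'tilt', np.float64(19.2))
[-0.25  -0.262  0.201]
[-2.715 -2.518  0.182]
[-4.627 -5.387  0.165]
[-5.704 -8.589  0.15 ]
[ -5.95  -10.74    0.143]
[ -5.819 -12.759   0.138]
```

View pics/s2c.png

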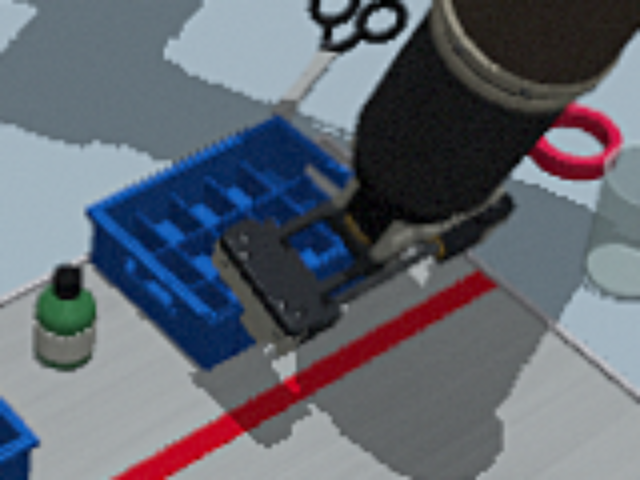

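The left crate is against the rim with 15 N of push, and both fingers bear on its far wall. Next I tip it to about 15°.

```bash
python3 -m creep '[[-0.9,-0.4,0,0,0,0,8.7],[-1.75,-0.8,0,0,0,0,8.7],[-2.4,-1.4,0,0,0,0,8.7],[-3.07,-2.0,0,0,0,0,8.7],[-3.07,-2.0,0,0,0,0,8.7]]'
python3 - <<'E'
from h import *
print(where())
for w in [(133.2,148,92.7),(112.4,148,120.2),(85.7,148,140.9),(66.2,148,150.3),(46.7,148,155.7)]: print(plan(*w)[:3])
s=snap("scene","s3")
i=s["color"][140:260,340:500]; cv2.imwrite("pics/s3c.png",cv2.resize(i,None,fx=4,fy=4))
E
```

```text
time_s: 3.32
tcp_pos: [0.561, 0.1669, 0.0931]
eef_rot: [0.421, 0.39, 0.59, -0.567]
ft_force: [3.7, 1.7, -0.1]
finger_gap: 0.0872
('t', 3.33, 'tray', array([133.1, 147.4,  93.1]), 'F', array([ 3.7,  1.7, -0.1]), 'tilt', np.float64(20.0))
[ 0.035  0.018 -0.056]
[-1.839 -2.876 -0.061]
[-2.872 -6.093 -0.066]
[-3.089 -8.247 -0.068]
[ -2.93  -10.264  -0.071]
```

View pics/s3c.png

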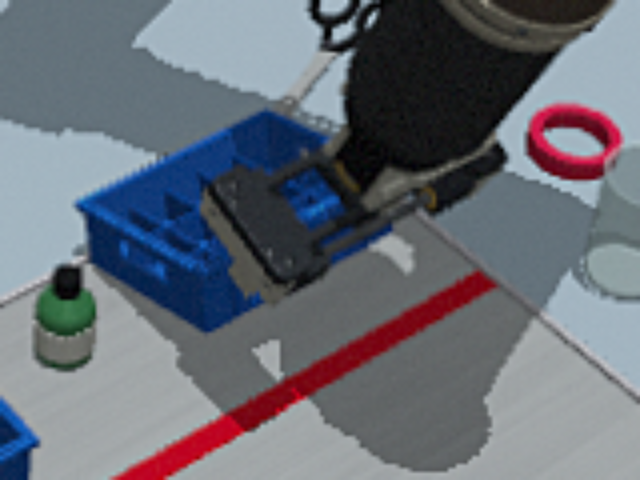

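The left crate has tipped about 15° exactly as planned and the fingers are under its lip. I go on to 45°, then 65°.

```bash
python3 -m creep '[[-1.0,-1.4,0,0,0,0,8.7],[-1.84,-2.88,0,0,0,0,8.7],[-2.4,-4.4,0,0,0,0,8.7],[-2.87,-6.1,0,0,0,0,8.7],[-2.87,-6.1,0,0,0,0,8.7]]'
python3 - <<'E'
from h import *
print(where())
for w in [(85.7,148,140.9),(66.2,148,150.3),(46.7,148,155.7)]: print(plan(*w)[:3])
s=snap("scene","s4")
i=s["color"][140:260,340:500]; cv2.imwrite("pics/s4c.png",cv2.resize(i,None,fx=4,fy=4))
E
```

```text
time_s: 4.0
tcp_pos: [0.5129, 0.1645, 0.1416]
eef_rot: [0.421, 0.39, 0.591, -0.567]
ft_force: [3.2, 0.0, 2.3]
finger_gap: 0.0869
('t', 4.0, 'tray', array([ 85. , 147.6, 141.6]), 'F', array([3.2, 0. , 2.3]), 'tilt', np.float64(19.9))
[ 0.04   0.085 -0.041]
[-0.179 -2.069 -0.045]
[-0.022 -4.086 -0.048]
```

View pics/s4c.png

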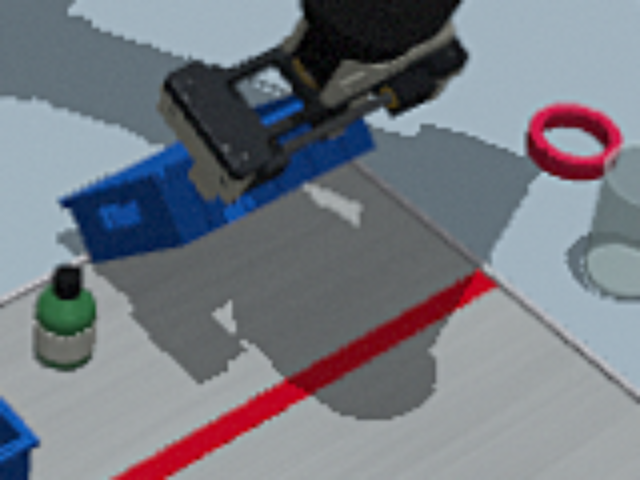

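The left crate is tipped about 45° with the lip held. That is 7 pictures viewed so far. I go on to 65°, hold, and look for yellow numerically.

```bash
python3 -m creep '[[-0.1,-1.0,0,0,0,0,8.7],[-0.18,-2.07,0,0,0,0,8.7],[-0.15,-3.1,0,0,0,0,8.7],[-0.02,-4.1,0,0,0,0,8.7],[-0.02,-4.1,0,0,0,0,8.7]]'
python3 - <<'E'
from h import *
print(where())
s=snap("scene","s5")
h=cv2.cvtColor(s["color"],cv2.COLOR_BGR2HSV); m=cv2.inRange(h,(20,100,60),(35,255,255)); print("yellow",cv2.countNonZero(m[140:300,250:500]))
i=s["color"][140:260,340:500]; cv2.imwrite("pics/s5c.png",cv2.resize(i,None,fx=4,fy=4))
E
```

```text
time_s: 4.68
tcp_pos: [0.4765, 0.1624, 0.1562]
eef_rot: [0.422, 0.39, 0.59, -0.567]
ft_force: [4.5, -0.5, 12.7]
finger_gap: 0.0869
('t', 4.67, 'tray', array([ 48.6, 147.5, 156.2]), 'F', array([ 4.5, -0.5, 12.7]), 'tilt', np.float64(19.8))
yellow 19
```

View pics/s5c.png

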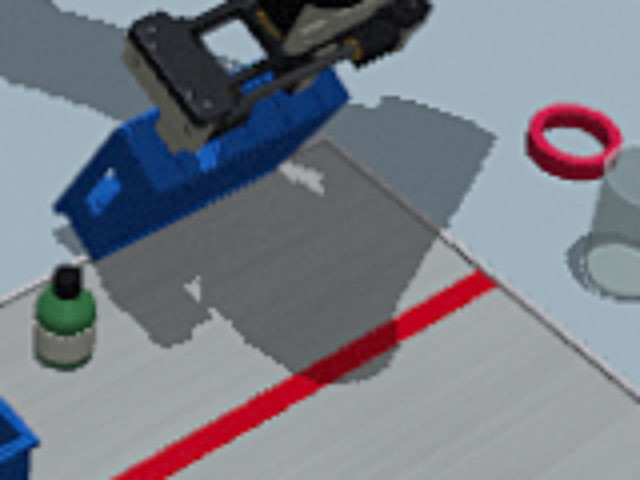

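```bash
cat >> h.py <<'E'
def model(s,th,yc,px=.0107,pz=.004,dy=-.085):
    t=np.radians(th); f=lambda b:(O+ex*(px+b[0]*np.cos(t)-b[1]*np.sin(t))+ey*(yc+dy)+[0,0,pz+b[0]*np.sin(t)+b[1]*np.cos(t)])
    return w2px(s,[f((0,0)),f((.13,0)),f((.134,.052)),f((-.004,.052))])
E
python3 - <<'E'
from h import *
s=load("s5")
print(np.array([363.75,204.5]),(380,187.5),(371,171),(353.5,192))
for th in(50,55,60,65,70): print(th,model(s,th,.148).round(1).tolist())
h=cv2.cvtColor(s["color"],cv2.COLOR_BGR2HSV); m=cv2.inRange(h,(20,100,60),(35,255,255));print(np.argwhere(m[140:300,250:500])[:8]+[140,250])
print(where())
E
```

```text
[363.75 204.5 ] (380, 187.5) (371, 171) (353.5, 192)
50 [[363.4, 207.8], [384.8, 199.8], [376.8, 181.3], [354.9, 191.6]]
55 [[363.4, 207.8], [382.8, 195.9], [374.0, 177.7], [354.4, 192.1]]
60 [[363.4, 207.8], [380.7, 192.1], [371.2, 174.4], [353.9, 192.7]]
65 [[363.4, 207.8], [378.4, 188.4], [368.3, 171.4], [353.5, 193.4]]
70 [[363.4, 207.8], [376.0, 184.9], [365.3, 168.7], [353.1, 194.2]]
[[143 405]
 [144 405]
 [144 406]
 [145 405]
 [145 406]
 [146 406]
 [146 407]
 [147 407]]
('t', 4.72, 'tray', array([ 48.9, 147.5, 156.1]), 'F', array([ 5.4, -0.7, 13.9]), 'tilt', np.float64(19.8))
```

Fitting the crate model to the picture gives about 62°. I hold for over a second while checking the colour of the underside.

```bash
python3 -m creep '[[0,0,0,0,0,0,8.7],[0,0,0,0,0,0,8.7],[0,0,0,0,0,0,8.7],[0,0,0,0,0,0,8.7],[0,0,0,0,0,0,8.7]]'; python3 -m creep '[[0,0,0,0,0,0,8.7],[0,0,0,0,0,0,8.7],[0,0,0,0,0,0,8.7],[0,0,0,0,0,0,8.7],[0,0,0,0,0,0,8.7]]'
cat >> h.py <<'E'
def under(s,th,yc):
    for dy in(-.05,-.025,0,.025,.05):
        q=[]
        for b in(.03,.05,.08,.1):
            t=np.radians(th);p=O+ex*(.0107+b*np.cos(t))+ey*(yc+dy)+[0,0,.004+b*np.sin(t)]
            u,v=w2px(s,p)[0].round().astype(int);q.append(s["color"][v,u].tolist())
        print(dy,q)
E
python3 - <<'E'
from h import *
print(where()); s=snap("scene","s6"); under(s,62,.148)
E
```

```text
time_s: 5.35
tcp_pos: [0.4772, 0.1625, 0.156]
eef_rot: [0.422, 0.391, 0.59, -0.567]
ft_force: [5.1, -0.8, 14.3]
finger_gap: 0.0869
time_s: 5.98
tcp_pos: [0.4772, 0.1625, 0.156]
eef_rot: [0.422, 0.391, 0.59, -0.567]
ft_force: [4.0, 0.6, 14.7]
finger_gap: 0.0871
('t', 5.97, 'tray', array([ 49.3, 147.5, 156. ]), 'F', array([ 4. ,  0.6, 14.7]), 'tilt', np.float64(19.8))
-0.05 [[103, 96, 94], [104, 66, 42], [69, 36, 11], [73, 34, 10]]
-0.025 [[101, 104, 103], [92, 38, 0], [69, 33, 7], [74, 35, 15]]
0 [[101, 91, 89], [97, 58, 40], [71, 37, 10], [74, 37, 16]]
0.025 [[92, 92, 87], [104, 65, 43], [67, 30, 8], [72, 31, 8]]
0.05 [[108, 101, 95], [109, 84, 79], [74, 42, 26], [76, 42, 28]]
```

No yellow shows, so the left crate looks unstamped; the right crate will confirm it. I lower the left crate back along the same arc.

```bash
python3 -m creep '[[-0.13,1.0,0,0,0,0,8.7],[-0.16,2.0,0,0,0,0,8.7],[-0.08,3.1,0,0,0,0,8.7],[0.02,4.1,0,0,0,0,8.7],[0.02,4.1,0,0,0,0,8.7]]'
python3 -m creep '[[0.47,1.7,0,0,0,0,8.7],[1.03,3.2,0,0,0,0,8.7],[1.87,4.7,0,0,0,0,8.7],[2.87,6.1,0,0,0,0,8.7],[2.87,6.1,0,0,0,0,8.7]]'
python3 -c "
from h import *
print(where(), plan(141.5,148,76)[:3],plan(148,148,58)[:3])
snap('scene','s7')"
```

```text
time_s: 6.65
tcp_pos: [0.5153, 0.1645, 0.1398]
eef_rot: [0.421, 0.39, 0.59, -0.567]
ft_force: [4.2, 1.0, 4.6]
finger_gap: 0.0869
time_s: 7.28
tcp_pos: [0.5629, 0.1671, 0.0902]
eef_rot: [0.421, 0.39, 0.59, -0.568]
ft_force: [5.1, 0.2, 2.0]
finger_gap: 0.0872
('t', 7.28, 'tray', array([135.1, 147.5,  90.2]), 'F', array([5.1, 0.2, 2. ]), 'tilt', np.float64(20.0)) [ 1.119  1.091 -0.045] [ 2.588  2.317 -0.043]
```

```bash
python3 -m creep '[[0.55,0.55,0,0,0,0,8.7],[1.12,1.1,0,0,0,0,8.7],[1.85,1.7,0,0,0,0,8.7],[2.6,2.3,0,0,0,0,8.7],[2.6,2.3,0,0,0,0,8.7]]'
python3 -c "
from h import *
print(where(),plan(180,148,60)[:3],plan(180,148,150)[:3],plan(180,-174,150)[:3])"
```

```text
time_s: 7.95
tcp_pos: [0.5768, 0.1681, 0.0589]
eef_rot: [0.422, 0.391, 0.59, -0.567]
ft_force: [10.9, -0.5, 0.7]
finger_gap: 0.0871
('t', 7.95, 'tray', array([149.1, 147.8,  58.9]), 'F', array([10.9, -0.5,  0.7]), 'tilt', np.float64(19.8)) [-1.154  2.874 -0.023] [-9.624 -0.169 -0.036] [-9.662 -0.203 32.164]
```

```bash
python3 -m creep '[[-0.5,1.4,0,0,0,0,8.7],[-1.15,2.9,0,0,0,0,8.7],[-1.15,2.9,0,0,0,0,8.7],[-6,1.2,0,0,0,0,8.7],[-9.6,-0.2,0,0,0,0,8.7]]'
python3 - <<'E'
from h import *
print(where(),plan(178,-174,150)[:3]); s=snap("top","t1")
i=s["color"][180:260,195:385]
cv2.imwrite("pics/t1c.png",cv2.resize(i,None,fx=4.2,fy=4.2,interpolation=cv2.INTER_CUBIC))
s=snap("scene","s8"); cv2.imwrite("pics/s8c.png",cv2.resize(s["color"][140:320,240:480],None,fx=3,fy=3))
E
```

```text
time_s: 8.57
tcp_pos: [0.6042, 0.1693, 0.1516]
eef_rot: [0.42, 0.389, 0.591, -0.568]
ft_force: [1.4, -0.1, 1.3]
finger_gap: 0.087
('t', 8.57, 'tray', array([176.4, 147.5, 151.6]), 'F', array([ 1.4, -0.1,  1.3]), 'tilt', np.float64(20.1)) [ 0.076  0.178 32.146]
```

View pics/s8c.png

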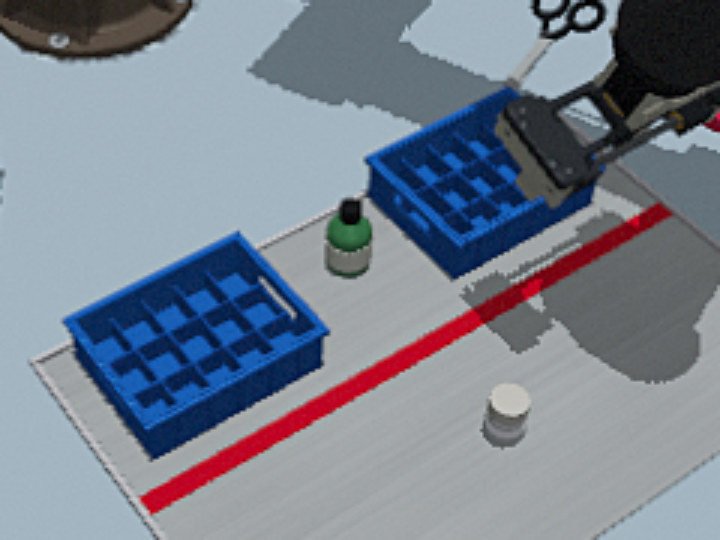

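The left crate stands flat again at (480,190), short of the red line. The bottle and jar are where they were, and 9 pictures are used. I move to the right crate and come down behind it.

```bash
python3 -m creep '[[0.1,0.2,6,0,0,0,8.7],[0.1,0.2,12,0,0,0,8.7],[0.1,0.2,18,0,0,0,8.7],[0.1,0.2,24,0,0,0,8.7],[0.1,0.2,30,0,0,0,8.7]]'
python3 -m creep '[[0,0,2.1,0,0,0,8.7],[0,0,2.1,0,0,0,8.7],[0,0,2.1,0,0,0,8.7]]'
python3 -c "
from h import *
print(where(),plan(178,-174,150),plan(178,-174,57)[:3])"
```

```text
time_s: 9.3
tcp_pos: [0.6217, -0.1316, 0.1481]
eef_rot: [0.42, 0.389, 0.591, -0.568]
ft_force: [0.6, -0.2, -0.5]
finger_gap: 0.0869
time_s: 9.68
tcp_pos: [0.6237, -0.1499, 0.1485]
eef_rot: [0.421, 0.39, 0.591, -0.567]
ft_force: [0.8, 0.2, -0.6]
finger_gap: 0.0868
('t', 9.68, 'tray', array([ 178.7, -172.3,  148.5]), 'F', array([ 0.8,  0.2, -0.6]), 'tilt', np.float64(20.0)) [-0.116 -0.113  0.168  0.002 -0.002  0.001] [8.621 3.074 0.186]
```

```bash
python3 -m creep '[[4.5,1.6,0.2,0,0,0,8.7],[8.6,3.1,0.2,0,0,0,8.7],[8.6,3.1,0.2,0,0,0,8.7],[8.6,3.1,0.2,0,0,0,8.7]]'
python3 -m creep '[[0.35,-1.0,0,0,0,0,8.7],[0.7,-1.9,0,0,0,0,8.7],[1.0,-2.7,0,0,0,0,8.7],[1.23,-3.4,0,0,0,0,8.7],[1.23,-3.4,0,0,0,0,8.7]]'
python3 -c "
from h import *
print(where(),plan(133.2,-174,92.7))"
```

```text
time_s: 10.18
tcp_pos: [0.625, -0.152, 0.0591]
eef_rot: [0.422, 0.39, 0.59, -0.567]
ft_force: [-0.2, 0.2, 1.3]
finger_gap: 0.087
time_s: 10.8
tcp_pos: [0.5947, -0.1545, 0.0605]
eef_rot: [0.427, 0.394, 0.587, -0.564]
ft_force: [17.5, 1.8, 4.5]
finger_gap: 0.0869
('t', 10.8, 'tray', array([ 149.5, -175.3,   60.5]), 'F', array([17.5,  1.8,  4.5]), 'tilt', np.float64(19.0)) [-2.515e+00 -2.587e+00 -1.370e-01  2.000e-03  1.000e-03 -1.700e-02]
```

```bash
python3 -m creep '[[-0.85,-0.45,0,0,0,0,8.7],[-1.65,-0.9,0,0,0,0,8.7],[-2.3,-1.5,0,0,0,0,8.7],[-2.9,-2.15,0,0,0,0,8.7],[-2.9,-2.15,0,0,0,0,8.7]]'
python3 -c "
from h import *
print(where(),[plan(a,-174,b)[:2] for a,b in((112.4,120.2),(85.7,140.9))])
s=snap('scene','s9');cv2.imwrite('pics/s9c.png',cv2.resize(s['color'][170:320,220:420],None,fx=4,fy=4))"
```

```text
time_s: 11.42
tcp_pos: [0.5789, -0.1554, 0.0938]
eef_rot: [0.423, 0.391, 0.589, -0.566]
ft_force: [5.5, 0.4, 2.1]
finger_gap: 0.0871
('t', 11.43, 'tray', array([ 133.7, -175.4,   93.8]), 'F', array([5.5, 0.4, 2.1]), 'tilt', np.float64(19.7)) [array([-1.766, -2.89 ]), array([-2.815, -6.102])]
```

```bash
python3 -m creep '[[-1.0,-1.4,0,0,0,0,8.7],[-1.8,-2.9,0,0,0,0,8.7],[-2.4,-4.4,0,0,0,0,8.7],[-2.83,-6.1,0,0,0,0,8.7],[-2.83,-6.1,0,0,0,0,8.7]]'
python3 -c "
from h import *
print(where(),[plan(a,-174,b)[:2] for a,b in((85.7,140.9),(66.2,150.3),(46.7,155.7))])
s=snap('scene','s10');cv2.imwrite('pics/s10c.png',cv2.resize(s['color'][170:320,220:420],None,fx=4,fy=4))"
```

```text
time_s: 12.1
tcp_pos: [0.5301, -0.1583, 0.1415]
eef_rot: [0.422, 0.391, 0.59, -0.567]
ft_force: [5.0, 0.8, 6.3]
finger_gap: 0.087
('t', 12.1, 'tray', array([  84.7, -175.6,  141.5]), 'F', array([5. , 0.8, 6.3]), 'tilt', np.float64(19.8)) [array([0.022, 0.111]), array([-0.202, -2.042]), array([-0.05, -4.06])]
```

View pics/s10c.png

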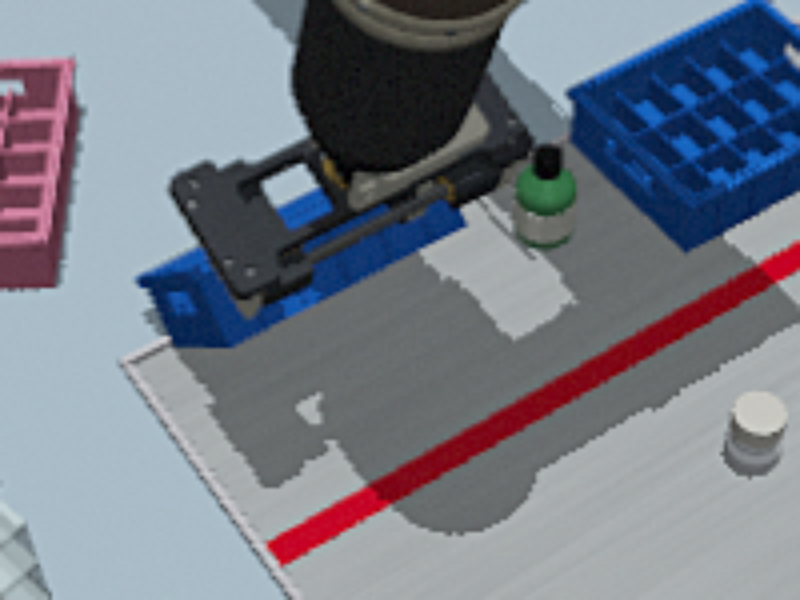

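The right crate is at about 45°, held under its lip, and clear of the bottle (545,200). I go on to about 63° and hold there.

```bash
python3 -m creep '[[-0.1,-1.0,0,0,0,0,8.7],[-0.2,-2.05,0,0,0,0,8.7],[-0.18,-3.1,0,0,0,0,8.7],[-0.05,-4.1,0,0,0,0,8.7],[-0.05,-4.1,0,0,0,0,8.7]]'
python3 -m creep '[[0,0,0,0,0,0,8.7],[0,0,0,0,0,0,8.7],[0,0,0,0,0,0,8.7],[0,0,0,0,0,0,8.7]]'
python3 - <<'E'
from h import *
print(where()); s=snap('scene','s11'); under(s,63,-.175)
for th in(50,55,60,65,70): print(th,model(s,th,-.175).round(1).tolist())
h=cv2.cvtColor(s["color"],cv2.COLOR_BGR2HSV); m=cv2.inRange(h,(20,100,40),(35,255,255)); print("yellow",cv2.countNonZero(m[200:300,240:350]))
cv2.imwrite('pics/s11c.png',cv2.resize(s['color'][190:270,240:350],None,fx=7,fy=7))
E
```

```text
time_s: 12.78
tcp_pos: [0.4922, -0.1605, 0.1566]
eef_rot: [0.422, 0.39, 0.59, -0.567]
ft_force: [4.4, 3.3, 14.3]
finger_gap: 0.0869
time_s: 13.28
tcp_pos: [0.4929, -0.1604, 0.1564]
eef_rot: [0.423, 0.39, 0.59, -0.567]
ft_force: [4.3, 2.7, 15.9]
finger_gap: 0.0872
('t', 13.28, 'tray', array([  47.5, -175.8,  156.4]), 'F', array([ 4.3,  2.7, 15.9]), 'tilt', np.float64(19.8))
-0.05 [[98, 60, 42], [119, 52, 6], [40, 67, 65], [0, 93, 104]]
-0.025 [[104, 96, 92], [124, 58, 20], [0, 87, 97], [0, 90, 98]]
0 [[107, 100, 94], [120, 48, 9], [0, 90, 102], [0, 88, 96]]
0.025 [[107, 108, 103], [121, 74, 44], [25, 76, 73], [0, 85, 90]]
0.05 [[109, 106, 104], [116, 54, 14], [78, 37, 15], [77, 33, 10]]
50 [[264.3, 258.5], [276.5, 255.4], [267.0, 235.3], [255.0, 240.7]]
55 [[264.3, 258.5], [274.3, 251.1], [264.3, 231.1], [254.8, 241.1]]
60 [[264.3, 258.5], [272.0, 246.8], [261.7, 227.1], [254.6, 241.6]]
65 [[264.3, 258.5], [269.7, 242.7], [259.1, 223.5], [254.5, 242.2]]
70 [[264.3, 258.5], [267.3, 238.7], [256.5, 220.2], [254.5, 242.9]]
yellow 245
```

View pics/s11c.png

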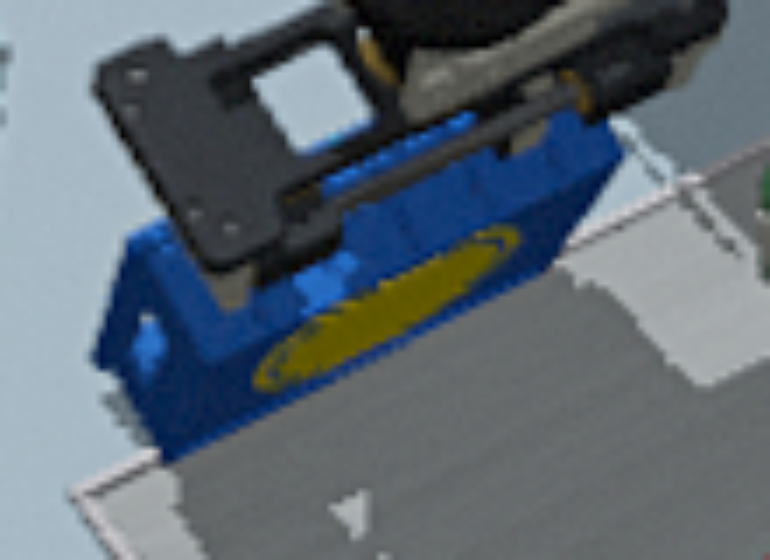

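The yellow disc with its blue ring, centred at crop (390,305), is under the right crate, so that one is stamped. The fitted tilt is about 64°. I hold a little longer, then lower it the same way.

```bash
python3 -m creep '[[0,0,0,0,0,0,8.7],[0,0,0,0,0,0,8.7],[0,0,0,0,0,0,8.7],[0,0,0,0,0,0,8.7]]'
python3 -m creep '[[-0.13,1.0,0,0,0,0,8.7],[-0.16,2.0,0,0,0,0,8.7],[-0.06,3.1,0,0,0,0,8.7],[0.05,4.1,0,0,0,0,8.7],[0.05,4.1,0,0,0,0,8.7]]'
python3 -m creep '[[0.47,1.7,0,0,0,0,8.7],[1.03,3.2,0,0,0,0,8.7],[1.85,4.7,0,0,0,0,8.7],[2.85,6.1,0,0,0,0,8.7],[2.85,6.1,0,0,0,0,8.7]]'
python3 -c "
from h import *
print(where(), plan(141.5,-175,76)[:3],plan(148,-175,58)[:3])"
```

```text
time_s: 13.82
tcp_pos: [0.4929, -0.1604, 0.1564]
eef_rot: [0.423, 0.39, 0.59, -0.567]
ft_force: [3.5, 4.1, 15.6]
finger_gap: 0.0872
time_s: 14.45
tcp_pos: [0.5317, -0.1583, 0.1404]
eef_rot: [0.422, 0.391, 0.59, -0.567]
ft_force: [5.4, 1.6, 8.1]
finger_gap: 0.087
time_s: 15.08
tcp_pos: [0.5795, -0.1555, 0.0912]
eef_rot: [0.422, 0.39, 0.59, -0.567]
ft_force: [7.2, 0.4, 3.3]
finger_gap: 0.0872
('t', 15.07, 'tray', array([ 134.2, -175.5,   91.2]), 'F', array([7.2, 0.4, 3.3]), 'tilt', np.float64(19.8)) [ 1.181  1.2   -0.044] [ 2.655  2.422 -0.042]
```

```bash
python3 -m creep '[[0.58,0.58,0,0,0,0,8.7],[1.18,1.2,0,0,0,0,8.7],[1.9,1.8,0,0,0,0,8.7],[2.65,2.4,0,0,0,0,8.7],[2.65,2.4,0,0,0,0,8.7]]'
python3 -m creep '[[-0.5,1.4,0,0,0,0,8.7],[-1.15,2.9,0,0,0,0,8.7],[-1.15,2.9,0,0,0,0,8.7],[-6,1.2,0,0,0,0,8.7],[-9.6,-0.2,0,0,0,0,8.7]]'
python3 - <<'E'
from h import *
print(where(),plan(-20,-174,150,-15)); s=snap("scene","s12")
print(model(s,0,-.175,px=0).round(1).tolist())
E
```

```text
time_s: 15.7
tcp_pos: [0.5943, -0.1546, 0.0588]
eef_rot: [0.423, 0.391, 0.589, -0.566]
ft_force: [10.1, 1.7, 2.6]
finger_gap: 0.0869
time_s: 16.32
tcp_pos: [0.6206, -0.1533, 0.1507]
eef_rot: [0.42, 0.389, 0.591, -0.568]
ft_force: [0.6, -0.3, 1.1]
finger_gap: 0.0873
('t', 16.32, 'tray', array([ 175.3, -175.6,  150.7]), 'F', array([ 0.6, -0.3,  1.1]), 'tilt', np.float64(20.1)) [ 6.7800e+00 -1.8319e+01 -1.6200e-01  0.0000e+00 -1.0000e-03  6.1300e-01]
[[262.3, 255.8], [287.8, 289.9], [286.9, 278.7], [259.0, 242.1]]
```

Both crates are down. Next I go to the robot's side of the stamped right crate, with the tool vertical.

```bash
python3 -c "
from h import *
print(plan(-38,-175,150,0))"
```

```text
[ 7.8610e+00 -2.0064e+01 -1.4400e-01  1.0000e-03  0.0000e+00  3.4400e-01]
```

```bash
python3 -m creep '[[1.6,-4,0,0,0,0.09,8.7],[3.2,-8,0,0,0,0.17,8.7],[4.7,-12,0,0,0,0.26,8.7],[6.3,-16,-0.1,0,0,0.344,8.7],[7.86,-20,-0.1,0,0,0.344,8.7]]'
python3 -m creep '[[0,0,0,0,0,0,8.7],[0,0,0,0,0,0,8.7]]'
python3 -c "
from h import *
print(where(),plan(-38,-175,52,0), w2px(load('top0'),[.40,-.26,.1]))"
```

```text
time_s: 17.0
tcp_pos: [0.4028, -0.164, 0.1437]
eef_rot: [0.512, 0.486, 0.515, -0.487]
ft_force: [-0.1, 0.5, 0.4]
finger_gap: 0.087
time_s: 17.25
tcp_pos: [0.4071, -0.1639, 0.1445]
eef_rot: [0.512, 0.485, 0.515, -0.487]
ft_force: [0.6, 0.2, -1.1]
finger_gap: 0.0871
('t', 17.25, 'tray', array([ -38.4, -174.6,  144.5]), 'F', array([ 0.6,  0.2, -1.1]), 'tilt', np.float64(0.2)) [ 9.249e+00  8.300e-02  5.400e-02  0.000e+00 -1.000e-03  4.000e-03] [[373.81518772 258.13175245]]
```

```bash
python3 -m creep '[[4.5,0,0,0,0,0,8.7],[9,0,0,0,0,0,8.7],[9.2,0,0,0,0,0,8.7],[9.2,0,0,0,0,0,8.7]]'
python3 -m creep '[[0,0.8,0,0,0,0,8.7],[0,1.6,0,0,0,0,8.7],[0,2.4,0,0,0,0,8.7],[0,3.2,0,0,0,0,8.7],[0,4.0,0,0,0,0,8.7]]'
python3 -c "
from h import *
print(where(),plan(202,-175,52,0))"
```

```text
time_s: 17.75
tcp_pos: [0.4077, -0.1638, 0.0529]
eef_rot: [0.512, 0.485, 0.515, -0.487]
ft_force: [0.3, 0.3, 0.9]
finger_gap: 0.0871
time_s: 18.38
tcp_pos: [0.4461, -0.1616, 0.052]
eef_rot: [0.511, 0.485, 0.515, -0.488]
ft_force: [-4.7, 0.1, 4.3]
finger_gap: 0.0869
('t', 18.38, 'tray', array([   0.7, -174.4,   52. ]), 'F', array([-4.7,  0.1,  4.3]), 'tilt', np.float64(0.4)) [-1.3200e-01  2.0128e+01  6.2000e-02  0.0000e+00 -2.0000e-03  7.0000e-03]
```

```bash
python3 -m creep '[[0,1.2,0,0,0,0,8.7],[0,2.4,0,0,0,0,8.7],[0,3.6,0,0,0,0,8.7],[0,4.8,0,0,0,0,8.7],[0,6,0,0,0,0,8.7]]'
python3 -m creep '[[0,1.2,0,0,0,0,8.7],[0,2.4,0,0,0,0,8.7],[0,3.6,0,0,0,0,8.7],[0,4.8,0,0,0,0,8.7],[0,6,0,0,0,0,8.7]]'
python3 -c "
from h import *
print(where(),plan(202,-175,52,0))"
```

```text
time_s: 19.0
tcp_pos: [0.507, -0.1583, 0.0518]
eef_rot: [0.512, 0.485, 0.515, -0.487]
ft_force: [-4.7, -0.0, 5.1]
finger_gap: 0.0871
time_s: 19.62
tcp_pos: [0.5669, -0.155, 0.0516]
eef_rot: [0.512, 0.485, 0.515, -0.487]
ft_force: [-5.2, -0.4, 4.6]
finger_gap: 0.087
('t', 19.62, 'tray', array([ 121.7, -174.3,   51.6]), 'F', array([-5.2, -0.4,  4.6]), 'tilt', np.float64(0.3)) [-8.600e-02  8.031e+00  7.000e-02  1.000e-03 -1.000e-03  6.000e-03]
```

```bash
python3 -m creep '[[0,1.2,0,0,0,0,8.7],[0,2.4,0,0,0,0,8.7],[0,3.6,0,0,0,0,8.7],[0,4.8,0,0,0,0,8.7],[0,5.8,0,0,0,0,8.7]]'
python3 -m creep '[[0,0.8,0,0,0,0,8.7],[0,1.4,0,0,0,0,8.7],[0,1.9,0,0,0,0,8.7],[0,2.1,0,0,0,0,8.7],[0,2.1,0,0,0,0,8.7]]'
python3 -m creep '[[0,-1,0,0,0,0,8.7],[0,-3,0,0,0,0,8.7],[0,-4,0,0,0,0,8.7],[-5,-4,0,0,0,0,8.7],[-10,-6,0,0,0,0,8.7]]'
python3 -m creep '[[-3,-5,0,0,0,0,8.7],[-5,-10,0,0,0,0,8.7],[-5,-15,0,0,0,0,8.7],[-5,-15,0,0,0,0,8.7],[-5,-15,0,0,0,0,8.7]]'
python3 - <<'E'
from h import *
print(where()); s=snap("scene","s13"); snap("top","t2")
i=load("t2")["color"][120:260,190:390]; j=s["color"][130:400,220:540]
a=cv2.resize(i,(400,280)); b=cv2.resize(j,(400,338)); 
i2=cv2.resize(i,None,fx=4,fy=4,interpolation=cv2.INTER_CUBIC); cv2.imwrite("pics/end.png",i2)
E
```

```text
time_s: 20.25
tcp_pos: [0.6252, -0.1518, 0.0513]
eef_rot: [0.512, 0.485, 0.515, -0.487]
ft_force: [-4.4, -0.0, 3.8]
finger_gap: 0.0867
time_s: 20.88
tcp_pos: [0.6458, -0.1506, 0.0512]
eef_rot: [0.512, 0.485, 0.515, -0.487]
ft_force: [-2.4, -0.5, 3.1]
finger_gap: 0.0871
time_s: 21.5
tcp_pos: [0.5866, -0.154, 0.1524]
eef_rot: [0.512, 0.485, 0.515, -0.487]
ft_force: [0.2, -0.4, 0.7]
finger_gap: 0.0874
time_s: 22.12
tcp_pos: [0.437, -0.1623, 0.2029]
eef_rot: [0.513, 0.486, 0.514, -0.486]
ft_force: [0.9, 0.4, 0.5]
finger_gap: 0.087
('t', 22.12, 'tray', array([  -8.4, -174.6,  202.9]), 'F', array([0.9, 0.4, 0.5]), 'tilt', np.float64(0.1))
```

View pics/end.png

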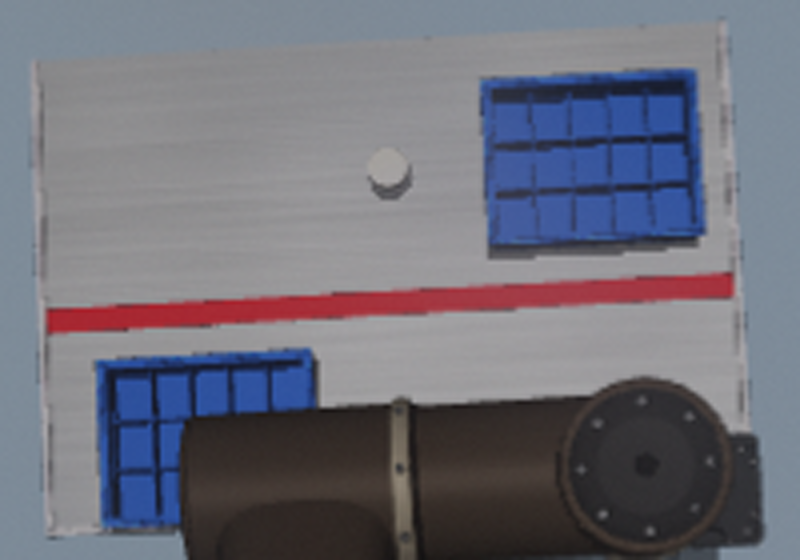

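The stamped crate stands wholly beyond the line, with near lip corners at (492,245) and (705,235). The left crate is on the near side. I do a quick numeric check and then hand in.

```bash
python3 - <<'E'
from h import *
s=load("t2"); f=lambda L,z:[(round((p-O)@ex*1e3),round((p-O)@ey*1e3)) for p in px2w(s,(np.array(L)+.5)/4+[189.5,119.5],z)]
print("stamped near lip",f([(492,245),(705,235)],.056),"far",f([(482,79),(694,70)],.056),"left far lip",f([(98,362),(311,350)],.056),"line",f([(390,302)],.004),"jar",f([(389,167)],.049))
d=load("s13")["color"].astype(int); d0=load("s8")["color"].astype(int)
b=lambda im:abs(im).max(2)
x=b(d-d0); u,v=w2px(load("s13"),O+ex*.057+ey*-.002+[0,0,.04])[0].astype(int); print("bottle diff",x[v-12:v+12,u-6:u+6].mean())
r.sign_off()
E
```

```text
stamped near lip [(211, -89), (210, -263)] far [(349, -87), (348, -261)] left far lip [(132, 238), (132, 62)] line [(176, 0)] jar [(281, -7)]
bottle diff 9.336805555555555
the job is handed in; nothing more can be done
```

The job is done and handed in after about 22 s of robot time. I got no verdict back, so the results below are my own checks.

- **Tipping:** I tipped the left crate to about 62°, then the right one to about 64°. Each was held for over a second and lowered with the fingers in contact all the way down. The yellow stamp was under the right crate; the left one's underside showed only blue.
- **Pushing:** I pushed the right crate beyond the red line. In the last top picture its near bottom edge is about 39 mm past the middle of the line and its origin about 105 mm past it, square on the tray.
- **Other crate:** The left crate stands against the near rim, its origin about 110 mm on the robot's side of the line.
- **Bystanders:** The jar is within about 2 mm of where it started. In that last picture the arm hid the bottle. The side camera showed little change at the bottle's place (mean difference 9 of 255), so it appears unmoved. The fingers never went near the other things, and I did not measure those again.
- **Robot:** The gripper was clear of everything at hand-in. No check failed. The tilt angles come from fitting the crate model to the pictures, so they are good to a few degrees.

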